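Hold a window-frame offcut over the materials scanner

ROBOT

A 6-joint arm with a two-finger parallel gripper is mounted at the origin on the work surface. World frame = base frame: x ahead of the robot, y to its left, z up, the work surface at z = 0. Lengths are in m, angles in rad, forces in N, time in s.
With the tool pointing down it reaches from about 0.325 to 1 m from the base axis. Payload 5.1 kg.
Tool frame: the origin (TCP) lies on the centre line of the jaws, within the pads' length; the fingertips stand 17 mm ahead of it and the grasp point (between the pads) lies 2 mm behind it (manip.tip_extent is the distance from the TCP to the fingertips, in m); z points along the fingers, y is the line along which they close (so a half turn about z gives the same grasp; the last joint's range is limited). The gripper opens to 85 mm and grips with 20 to 120 N. Pads are 22 mm wide; open, the fingers measure 114 mm over their backs; the gripper's body (76 mm by 85 mm) begins 54 mm behind the grasp point. The pads swing forward as they close: fully open they stand 13 mm farther back than shut.
Start: joints at [1.148, 0.124, 1.65, -0, 1.367, -0.083], TCP at [0.217, 0.613, 0.248] pointing down, gripper open.
Joint ranges: [-2.61, 2.61], [-1.02, 2.33], [0.03, 2.71], [-1.35, 4.49], [0.32, 2.68], [-2.91, 2.91]. Speed limits (rad/s): [2.57, 2.57, 3.14, 3.14, 3.14, 3.14].

INTERFACE

Orientations are given as a unit quaternion [x, y, z, w].
In Python, from cell import manip, cams gives the robot as it stands. The module is installed in compiled form; this text tells all that it offers.
- The arm moves only by the tool servo_tool, never from a script. Its argument "motion" is a list that holds one entry, the list of rows, each a list of 6 numbers: the shift along the tool's x, y, z in units of 25 mm (1.0 is 25 mm), then the turn, a rotation vector about the tool's x, y, z in units of 6 degrees (1.0 is 6 degrees). A call has 1 to 12 rows; each row is the pose to reach, as a shift and turn from the pose commanded when the call began, along the tool's axes at that moment; what a row does not reach only later rows make up. A row lasts 1/12 s, in which the tool goes at most 41.7 mm and 7.16 degrees, less where a joint would pass 70% of its speed; a pose out of reach is approached as far as the arm can. A call with a gripper value outside its range is refused whole. "gripper" is the opening, from 0 (shut) to 1 (fully open), set as the call begins (left out, the last holds). The fingers move at their own pace and stop on an object; the grip force is fixed at half the most. Time passes only in rows, so rows that repeat a pose let the fingers close. It gives the time, the measured TCP pose, the force, the opening and the grip force at its end, in the units of the state.
- manip.state(): the state, without advancing time (a new reading comes with each control period).
- cams.capture(name): name is "side" or "top" or "wrist"; returns a dict with "image" (480x640x3 uint8, blue, green, red), "intrinsics" (3x3 intrinsics, pixels), "rvec" (rotation vector, rad) and "tvec" (3), from world to camera coordinates, as OpenCV has them; the wrist camera has in their place "T_tool_cam" (4x4, takes a point from camera to tool coordinates, whose origin is the TCP and whose axes are the flange's). Camera axes: x right, y down, z forward; pixel columns grow to the right and rows downward; lengths in m; the calibration is good to about 2 mm. A picture is of the moment at which its call begins: read the wrist's pose just before it. There is no depth.
- manip.sign_off(): hands the job in; it is judged then, once.
The state is a dict: "time": time; "joint_positions": joint angles; "joint_vel": joint speeds; "tau": joint torques, N m; "ee_pos": TCP position; "tcp_rot": TCP orientation; "contact_force": force on the tool from outside, world axes, zero at the start; "torque": the same for the moment, N m; "width": finger opening in m; "grasp_force": force on a finger pad.
Only numpy, scipy, OpenCV 4.12 (cv2) and the standard library are available. Lean on these libraries where they do the work, as an engineer would, in place of code of your own. Each camera call takes 0.05 s, during which the arm holds its last target. There are 200 camera calls.

TASK

Turn the scanner's selector to its blue dot (metals), let go of it, then pick up the white window-frame offcut, carry it over the sorting crate and hold it level and still about one centimetre above the scanner's black glass, centred on the glass and with its length along the glass's length. The gritty offcut must never touch the scanner or the crate, the jar, the can, the wooden batten and the orange pipe collar stay where they are, and the program finishes while still holding the offcut hovering there.

Things in the scene. Friction and masses are not known exactly. Their poses are not given: they have to be found in the camera images.
- scanner: materials scanner fixed to the blue table: grey housing 160 (x) x 250 (y) mm, top face 60 mm above the table, yellow skirt. Origin: centre of its underside. The glass lies in its +y half, the selector knob in its -y half. Turns only about the vertical
- window (a point): centre of the scanner's black rectangular glass, on its upper surface, 62 mm above the table; at (0, 60) mm from the scanner's origin in the scanner's x, y. Axes as the scanner's. The glass is 104 mm along x (its length) and 44 mm along y, in a thin steel bezel with yellow corner marks lying flat on the top
- selector (a joint): selector knob angle in rad, growing clockwise seen from above. Four click positions: 0 red dot, 0.7 yellow, 1.4 blue, 2.1 green (end stops at 0 and 2.1). Starts at red or yellow, or rarely rests between. Detents pull with up to about 0.09 N m and draw the freed knob to within about 0.1 rad of the nearest dot
- selector_grip (a point): point on the knob's axis at grip height, 97 mm above the table; (0, -68) mm from the scanner's origin; axes turn with the knob. Black grip bar 46 mm along x, 14 mm across y, from 72 to 104 mm above the table; white stripe at its pointing end (-x). Bar direction = scanner yaw minus joint value; at 0 it points to the scanner's -x. The dots ring it at 44 mm radius
- offcut: the find to scan: straight hollow offcut of white window frame, 120 (x, its length) x 38 (y) x 40 (z) mm, two black seal strips along its top, 0.1 to 0.25 kg; lies flat on the table. Origin: centre of its underside. It lies in the nearer or the farther of two places on the robot's left, the batten in the other. Either way round will do over the glass
- crate: white open sorting crate fixed to the table between the finds and the scanner: 300 (x) x 140 (y) x 85 (z) mm, walls and floor 4 to 5 mm, one cross wall at its middle. Origin: centre of its underside. The jar and can in it rise to 120 mm above the table
- jar: amber glass jar with brass lid standing in the crate's near (-x) half: 60 mm diameter, 115 mm tall; origin: centre of its underside (5 mm above the table)
- can: copper-coloured can with a red band standing in the crate's far (+x) half: 66 mm diameter, 105 mm tall; origin: centre of its underside (5 mm above the table)
- batten: dark wooden batten offcut, 120 x 45 x 35 mm (x, y, z), a decoy lying near the white offcut: leave it; origin: centre of its underside
- pipe: orange plastic pipe collar standing on end, 56 mm diameter, 50 mm tall; origin: centre of its underside
There are look-alikes about, which are no part of the job. Of the things shaped like the offcut, the white one is meant.

How it is judged:
On the way, in this order (a step that is already met when the one before it is completed fails the run):
1. the selector is on the blue dot and the hand is off it (value of joint selector between 1.2 and 1.6 rad and contact force between the fingers and scanner below 0.2 N), for 0.2 s.
2. the offcut is carried over the crate (y of offcut in the frame of crate between -0.07 and 0.07 m and height (world z) of offcut above 0.095 m), for 0.05 s.
At the end, for the whole second after the job is handed in: selector within 0.2 of 1.4; offcut still in the fingers, touching nothing else, underside 4 to 18 mm above the glass, centred within 12 mm along and 10 mm across it, lengthwise within 0.12 rad, level within 0.10 rad; other finds within 25 mm of their starts (value of joint selector between 1.2 and 1.6 rad and x of offcut in the frame of window between -0.012 and 0.012 m and y of offcut in the frame of window between -0.01 and 0.01 m and z of offcut in the frame of window between 0.004 and 0.018 m and angle between the x axis of offcut and the x axis of scanner, either way round below 0.12 rad and angle between offcut's own z axis and vertical below 0.1 rad and linear speed of offcut below 0.02 m/s and angular speed of offcut below 0.15 rad/s and contact force between offcut and the fingers above 1 N and contact force between offcut and scanner below 0.1 N and distance of each of jar, can, batten, pipe from where it was at the start of the episode below 0.025 m); the arm keeps its last pose, push and grip.
It fails at once if the offcut touches the scanner (contact force between offcut and scanner above 0.5 N).
It fails at once if the offcut touches the crate (contact force between offcut and crate above 0.5 N).
It fails at once if another find is moved by more than 25 mm (distance of any of jar, can, batten, pipe from where it was at the start of the episode above 0.025 m).
It also fails if it takes over 62 s, if anything falls off the work surface, if the arm or the gripper's body presses on something with over 40 N, if the wrist force passes 120 N, or if a joint passes its speed limit or range.

## Working session

There is one attempt and no reset: what is moved stays moved. The work goes in short steps, Python scripts to look and compute and a tool call to move; the robot and the scene stay as the last step left them, time stands still between calls to the robot, and variables do not carry over. Pictures are saved under pics/ and viewed, at most 10 in all, crops included, and the job is handed in when it is done.

Besides the shell and the picture viewer there is one more tool, called as name([rows], argument=value, ...), one row to a line, values as JSON. servo_tool: Moves the arm, as the interface text tells. Its arguments: {"type":"object","properties":{"motion":{"type":"array"},"gripper":{"type":"number"}},"required":["motion"]}

```bash
mkdir -p pics; cat > h.py <<'E'
import numpy as np, cv2
from cell import manip, cams
from scipy.spatial.transform import Rotation as R
def grab(n,save=None):
    s=manip.state(); c=cams.capture(n); im=c["image"]; K=np.array(c["intrinsics"])
    if n=="wrist":
        T=np.eye(4);T[:3,:3]=R.from_quat(s["tcp_rot"]).as_matrix();T[:3,3]=s["ee_pos"]
        W=T@np.array(c["T_tool_cam"])
    else:
        r=R.from_rotvec(np.ravel(c["rvec"])).as_matrix(); W=np.eye(4); W[:3,:3]=r.T; W[:3,3]=-r.T@np.ravel(c["tvec"])
    if save: cv2.imwrite("pics/"+save,im)
    return im,K,W
def onplane(px,z,K,W):
    px=np.atleast_2d(np.array(px,float)); d=np.c_[px,np.ones(len(px))]@np.linalg.inv(K).T@W[:3,:3].T
    o=W[:3,3]; return o+d*((z-o[2])/d[:,2])[:,None]
def show():
    s=manip.state(); print(round(s["time"],2),np.round(s["ee_pos"],4),np.round(R.from_quat(s["tcp_rot"]).as_matrix(),3).tolist(),np.round(s["joint_positions"],2),np.round(s["contact_force"],1),s["width"],s["grasp_force"])
E
python3 - <<'E'
from h import *
show()
for n in("top","side"):
    im,K,W=grab(n,n+"0.png"); print(n,np.round(W,3).tolist(),np.round(K,0).tolist())
E
```

```text
0.0 [0.2164 0.6123 0.2471] [[-0.943, 0.333, -0.001], [0.333, 0.943, -0.002], [0.0, -0.002, -1.0]] [ 1.15  0.12  1.65  0.    1.37 -0.08] [-0.8 -0.6 -0.2] 0.08554654827624218 0.0
top [[-0.026, -0.994, 0.104, 0.341], [-1.0, 0.027, 0.004, 0.063], [-0.006, -0.103, -0.995, 1.459], [0.0, 0.0, 0.0, 1.0]] [[600.0, 0.0, 326.0], [0.0, 600.0, 228.0], [0.0, 0.0, 1.0]]
side [[0.718, -0.446, 0.534, -0.024], [-0.695, -0.439, 0.569, -0.527], [-0.019, -0.78, -0.625, 0.739], [0.0, 0.0, 0.0, 1.0]] [[448.0, 0.0, 320.0], [0.0, 448.0, 245.0], [0.0, 0.0, 1.0]]
```

View pics/top0.png

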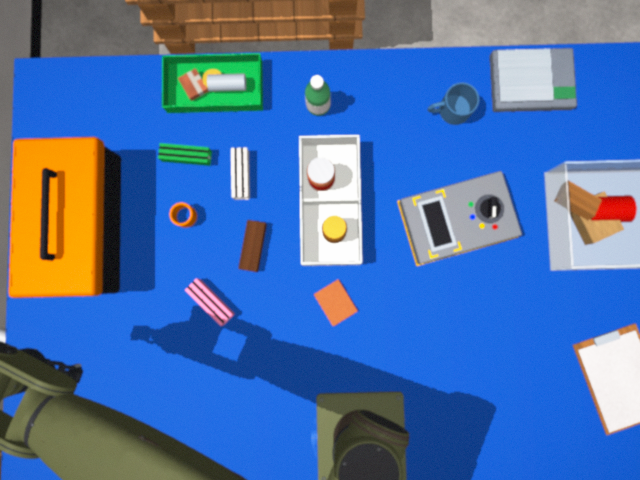

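The top view shows the white offcut at about (240,173) and the batten at (253,246). The crate is at (330,200), the scanner's glass at (437,222) and its knob at (489,208). Next I measure these and enlarge the knob.

```bash
python3 - <<'E'
from h import *
im,K,W=grab("top")
hsv=cv2.cvtColor(im,cv2.COLOR_BGR2HSV)
def rect(mask,roi,z,name):
    x0,y0,x1,y1=roi; m=np.zeros_like(mask); m[y0:y1,x0:x1]=mask[y0:y1,x0:x1]
    c=max(cv2.findContours(m,0,2)[0],key=cv2.contourArea)
    p=onplane(c[:,0,:].astype(float),z,K,W)[:,:2].astype(np.float32)
    r=cv2.minAreaRect(p*1000); print(name,np.round(r[0],1),np.round(r[1],1),round(r[2],1), cv2.minAreaRect(c)[0])
notblue=(((hsv[...,0]<95)|(hsv[...,0]>130)|(hsv[...,1]<120))).astype(np.uint8)*255
dark=(hsv[...,2]<60).astype(np.uint8)*255
rect(notblue,(222,138,258,208),.04,"offcut")
rect(notblue,(234,214,272,278),.035,"batten")
rect(notblue,(290,125,370,270),.085,"crate")
rect(notblue,(385,165,530,270),.06,"scanner")
rect(dark,(412,190,460,255),.062,"glass")
rect(dark,(470,185,510,225),.09,"knob")
rect(notblue,(160,195,205,232),.05,"pipe")
b,g,r_=[im[...,i].astype(int) for i in range(3)]
for n,m in dict(red=(r_>150)&(g<80)&(b<80),yel=(r_>150)&(g>130)&(b<90),blue=(b>150)&(r_<90)&(g<120),green=(g>110)&(r_<100)&(b<120)).items():
    mm=np.zeros(m.shape,bool);mm[195:235,464:500]=m[195:235,464:500]
    v,u=np.nonzero(mm)
    if len(u): print(n,len(u),u.mean(),v.mean(),np.round(onplane([u.mean(),v.mean()],.061,K,W)[0]*1000))
cv2.imwrite("pics/knob.png",cv2.resize(im[165:270,390:530],None,fx=5,fy=5,interpolation=2))
E
```

```text
offcut [627.3 272.1] [ 45.8 127.5] 89.5 (239.5, 173.0)
batten [452.2 244.7] [ 47.9 119.9] 78.7 (252.13206481933594, 245.46224975585938)
crate [551.3  56.4] [145.  306.3] 89.5 (330.0491027832031, 199.71002197265625)
scanner [ 502.2 -244.3] [163.1 261.5] 14.5 (459.0549011230469, 217.95391845703125)
glass [ 490.7 -191.4] [94.9 35.5] 14.0 (436.6881103515625, 223.29359436035156)
knob [ 521.6 -310.5] [40.  43.9] 16.9 (490.0500183105469, 207.1500244140625)
pipe [528.8 405.8] [67.  59.7] 88.5 (183.0, 214.5)
red 12 494.5 226.5 [ 479. -326.   61.]
yel 16 481.5 225.5 [ 483. -296.   61.]
blue 16 472.0 216.5 [ 504. -275.   61.]
green 13 470.61538461538464 203.6153846153846 [ 535. -273.   61.]
```

View pics/knob.png

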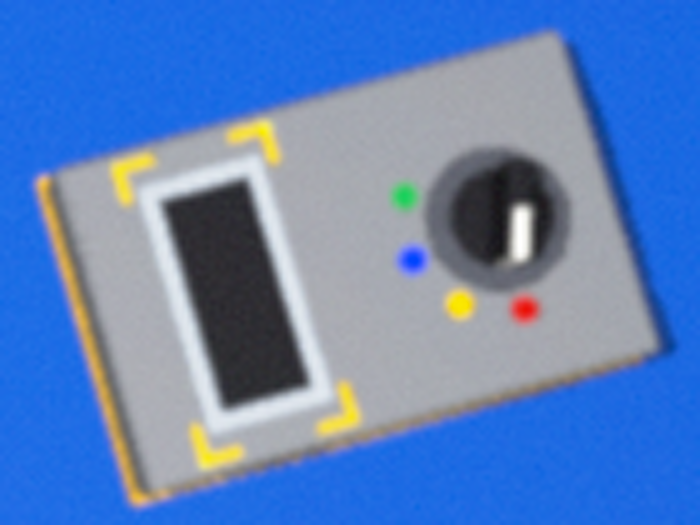

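The stripe points slightly past red towards yellow, at about 0.3 rad. The glass centre is near (491,-191) mm, the scanner yaw is about 14° and the knob axis is near (522,-316) mm. The sizes match. I'll go above the knob.

```bash
cat >> h.py <<'E'
def mv(p,a_deg):
    "shift (25 mm) and turn (6 deg) in tool axes to reach p, tool down with x axis yaw a"
    s=manip.state(); r=R.from_quat(s["tcp_rot"]); a=np.radians(a_deg); c,n=np.cos(a),np.sin(a)
    t=R.from_matrix(np.array([[c,n,0],[n,-c,0],[0,0,-1]]))
    print("mv",np.round(r.inv().apply(np.array(p)-s["ee_pos"])/.025,2).tolist(),np.round(np.degrees((r.inv()*t).as_rotvec())/6,2).tolist())
E
python3 -c "
from h import *
mv([.52,-.315,.25],177)"
```

```text
mv [-23.81, -30.93, -0.06] [-0.01, -0.0, -2.74]
```

servo_tool([
  [[-0.5,-0.65,0,0,0,0],[-1.4,-1.8,0,0,0,0],[-2.4,-3.1,0,0,0,-0.3],[-3.4,-4.4,0,0,0,-0.6],[-4.4,-5.7,0,0,0,-0.9],[-5.4,-7.0,0,0,0,-1.2],[-6.4,-8.3,0,0,0,-1.5],[-7.4,-9.6,0,0,0,-1.8],[-8.4,-10.9,0,0,0,-2.1],[-9.4,-12.2,0,0,0,-2.4],[-10.4,-13.5,0,0,0,-2.74],[-11.4,-14.8,0,0,0,-2.74]],
], gripper=1)

```text
time: 1.15
ee_pos: [0.3619, 0.1671, 0.2482]
tcp_rot: [0.026, 1.0, 0.0, 0.0]
contact_force: [1.1, -0.3, 0.3]
width: 0.0854
grasp_force: 0.0
```

```bash
python3 -c "
from h import *
show();mv([.52,-.315,.25],177)"
```

```text
1.15 [0.3619 0.1671 0.2482] [[-0.999, 0.051, 0.001], [0.051, 0.999, 0.0], [-0.001, 0.0, -1.0]] [ 0.3  -0.48  2.17 -0.    1.45 -1.22] [ 1.1 -0.3  0.3] 0.08535305493278778 0.0
mv [-7.3, -18.94, -0.07] [0.0, 0.01, 0.01]
```

servo_tool([
  [[-0.6,-1.5,0,0,0,0],[-1.2,-3.0,0,0,0,0],[-1.8,-4.5,0,0,0,0],[-2.4,-6.0,0,0,0,0],[-3.0,-7.5,0,0,0,0],[-3.6,-9.0,0,0,0,0],[-4.2,-10.5,0,0,0,0],[-4.8,-12,0,0,0,0],[-5.4,-13.5,0,0,0,0],[-6.0,-15,0,0,0,0],[-6.6,-16.5,0,0,0,0],[-7.0,-18,0,0,0,0]],
])

```text
time: 2.15
ee_pos: [0.5134, -0.2917, 0.2478]
tcp_rot: [0.027, 1.0, 0.0, -0.0]
contact_force: [1.4, -0.8, 0.9]
width: 0.0854
grasp_force: 0.0
```

servo_tool([
  [[-0.3,-0.6,0,0,0,0],[-0.3,-0.95,0,0,0,0],[-0.3,-0.95,0,0,0,0],[-0.3,-0.95,0,0,0,0]],
])

```text
time: 2.48
ee_pos: [0.5188, -0.3131, 0.2478]
tcp_rot: [0.027, 1.0, 0.001, -0.0]
contact_force: [-0.6, -0.9, -1.5]
width: 0.0851
grasp_force: 0.0
```

```bash
python3 -c "
from h import *
show();im,K,W=grab('wrist','w1.png');print(np.round(W,3).tolist(),np.round(K).tolist())"
```

```text
2.48 [ 0.5188 -0.3131  0.2478] [[-0.999, 0.053, -0.001], [0.053, 0.999, 0.001], [0.001, 0.001, -1.0]] [-0.63  0.03  1.75  0.    1.36 -2.15] [-0.6 -0.9 -1.5] 0.08511902659605664 0.0
[[0.053, 0.953, 0.299, 0.442], [0.999, -0.051, -0.016, -0.308], [0.0, 0.299, -0.954, 0.374], [0.0, 0.0, 0.0, 1.0]] [[424.0, 0.0, 317.0], [0.0, 424.0, 236.0], [0.0, 0.0, 1.0]]
```

View pics/w1.png

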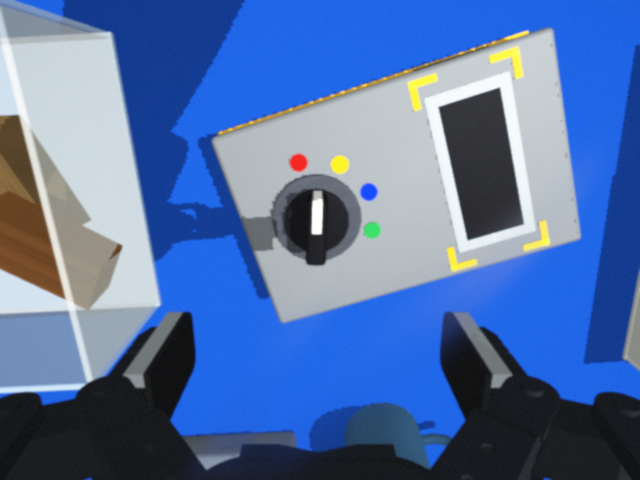

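The wrist view shows the bar's stripe from (317,193) to (316,234) with its far end at (316,263). The dots are red (298,162), yellow (340,164), blue (369,191) and green (372,230). A clear bin at the left ends at about u=158.

```bash
python3 - <<'E'
from h import *
im,K,W=grab("wrist")
f=lambda p,z:np.round(onplane(p,z,K,W)[:,:2]*1000,1).tolist()
print("bar ends",f([[317,193],[316,263]],.104))
hsv=cv2.cvtColor(im,cv2.COLOR_BGR2HSV)
m=((hsv[...,2]>180)&(hsv[...,1]<60)).astype(np.uint8); m2=np.zeros_like(m); m2[180:245,295:340]=m[180:245,295:340]
v,u=np.nonzero(m2); p=onplane(np.c_[u,v],.104,K,W)[:,:2].astype(np.float32)*1000; print("stripe",len(u),cv2.minAreaRect(p),cv2.fitLine(p,2,0,.01,.01).ravel())
g=((hsv[...,2]<70)).astype(np.uint8)*255; g2=np.zeros_like(g); g2[75:255,420:545]=g[75:255,420:545]
c=max(cv2.findContours(g2,0,2)[0],key=cv2.contourArea); print("glass",cv2.minAreaRect(onplane(c[:,0,:],.062,K,W)[:,:2].astype(np.float32)*1000))
d=np.array(f([[298,162],[340,164],[369,191],[372,230]],.061)); print("dots",d.tolist())
# circle through dots r=44
from scipy.optimize import least_squares
print("axis",least_squares(lambda c:np.hypot(*(d-c).T)-44,[520,-315]).x)
print("bin edge z0.1",f([[110,33],[158,305]],.12))
E
```

```text
bar ends [[498.0, -310.7], [546.5, -314.0]]
stripe 409 ((511.2103576660156, -312.0454406738281), (6.637314796447754, 27.796052932739258), 86.7373275756836) [ 9.9643129e-01 -8.4407605e-02  5.1196078e+02 -3.1205652e+02]
glass ((493.95086669921875, -189.32589721679688), (101.32274627685547, 41.60371398925781), 14.356057167053223)
dots [[483.1, -323.9], [486.2, -293.2], [507.4, -272.2], [538.1, -270.4]]
axis [ 525.60276707 -312.46818109]
bin edge z0.1 [[400.0, -418.9], [564.5, -419.8]]
```

```bash
python3 -c "
from h import *
mv([.5245,-.3127,.096],176)"
```

```text
mv [-0.22, -0.0, 6.09] [0.0, -0.0, 0.17]
```

servo_tool([
  [[-0.1,0,0.4,0,0,0.1],[-0.2,0,1.2,0,0,0.17],[-0.22,0,2.1,0,0,0.17],[-0.22,0,3.0,0,0,0.17],[-0.22,0,3.9,0,0,0.17],[-0.22,0,4.7,0,0,0.17],[-0.22,0,5.4,0,0,0.17],[-0.22,0,5.9,0,0,0.17],[-0.22,0,6.08,0,0,0.17],[-0.22,0,6.08,0,0,0.17]],
])

```text
time: 3.42
ee_pos: [0.5241, -0.3129, 0.0948]
tcp_rot: [0.035, 0.999, 0.001, -0.001]
contact_force: [0.3, 0.4, 0.6]
width: 0.0852
grasp_force: 0.0
```

servo_tool([
  [[0,0,0,0,0,0],[0,0,0,0,0,0],[0,0,0,0,0,0],[0,0,0,0,0,0],[0,0,0,0,0,0],[0,0,0,0,0,0],[0,0,0,0,0,0],[0,0,0,0,0,0],[0,0,0,0,0,0],[0,0,0,0,0,0]],
], gripper=0)

```text
time: 4.25
ee_pos: [0.525, -0.3141, 0.097]
tcp_rot: [0.035, 0.999, -0.0, 0.0]
contact_force: [-1.6, 2.4, 5.0]
width: 0.0126
grasp_force: 59.9
```

servo_tool([
  [[0,0,-0.08,0,0,0.5],[0,0,-0.08,0,0,1.5],[0,0,-0.08,0,0,2.5],[0,0,-0.08,0,0,3.5],[0,0,-0.08,0,0,4.5],[0,0,-0.08,0,0,5.5],[0,0,-0.08,0,0,6.5],[0,0,-0.08,0,0,7.5],[0,0,-0.08,0,0,8.5],[0,0,-0.08,0,0,9.4],[0,0,-0.08,0,0,10.1],[0,0,-0.08,0,0,10.4]],
])

```text
time: 5.25
ee_pos: [0.5254, -0.3134, 0.0971]
tcp_rot: [0.549, 0.836, 0.001, 0.0]
contact_force: [4.1, 1.3, -4.1]
width: 0.0127
grasp_force: 59.8
```

servo_tool([
  [[0,0,0,0,0,0],[0,0,0,0,0,0],[0,0,0,0,0,0]],
])

```text
time: 5.5
ee_pos: [0.5254, -0.3133, 0.0971]
tcp_rot: [0.548, 0.837, 0.001, 0.0]
contact_force: [5.5, 1.1, -3.6]
width: 0.0126
grasp_force: 59.8
```

```bash
python3 -c "
from h import *
show();s=manip.state();print(s['torque'])
im,K,W=grab('wrist','w2.png')"
```

```text
5.5 [ 0.5254 -0.3133  0.0971] [[-0.4, 0.917, 0.002], [0.917, 0.4, 0.001], [0.0, 0.002, -1.0]] [-0.63  0.18  1.86  0.    1.1  -1.04] [ 5.5  1.1 -3.6] 0.012616994014842673 59.80393588542938
[ 0.24563454 -0.80428058 -0.04717095]
```

View pics/w2.png

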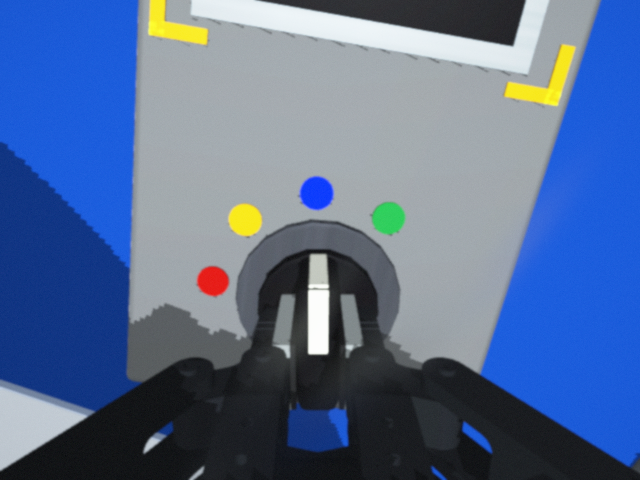

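The stripe at u≈318 points straight at the blue dot (317,193), and q works out at about 1.41. I'll release and rise.

servo_tool([
  [[0,0,0,0,0,0],[0,0,0,0,0,0],[0,0,0,0,0,0],[0,0,0,0,0,0],[0,0,0,0,0,0],[0,0,0,0,0,0],[0,0,0,0,0,0],[0,0,0,0,0,0]],
], gripper=1)

```text
time: 6.22
ee_pos: [0.5248, -0.3141, 0.0984]
tcp_rot: [0.548, 0.837, -0.0, 0.0]
contact_force: [-0.1, 0.0, -0.2]
width: 0.0853
grasp_force: 0.0
```

servo_tool([
  [[0,0,-0.4,0,0,0],[0,0,-1.2,0,0,0],[0,0,-2.2,0,0,0],[0,0,-3.2,0,0,0],[0,0,-4.2,0,0,0],[0,0,-5.2,0,0,0],[0,0,-6.0,0,0,0],[0,0,-6.4,0,0,0],[0,0,-6.4,0,0,0],[0,0,-6.4,0,0,0]],
])

```text
time: 7.05
ee_pos: [0.5248, -0.314, 0.2585]
tcp_rot: [0.548, 0.837, -0.0, 0.0]
contact_force: [-0.3, -0.6, -1.8]
width: 0.0852
grasp_force: 0.0
```

```bash
python3 - <<'E'
from h import *
show(); im,K,W=grab("wrist","w3.png")
hsv=cv2.cvtColor(im,cv2.COLOR_BGR2HSV)
m=((hsv[...,2]<70)).astype(np.uint8)*255
m[300:]=0
for c in cv2.findContours(m,0,2)[0]:
    if cv2.contourArea(c)>1500: print("dark",cv2.boundingRect(c),cv2.minAreaRect(onplane(c[:,0,:],.062,K,W)[:,:2].astype(np.float32)*1000))
m=((hsv[...,2]>180)&(hsv[...,1]<60)).astype(np.uint8)*255
for c in cv2.findContours(m,0,2)[0]:
    if 150<cv2.contourArea(c)<1500: print("stripe?",cv2.boundingRect(c),cv2.minAreaRect(onplane(c[:,0,:],.104,K,W)[:,:2].astype(np.float32)*1000))
mv([.62,.19,.25],180)
mv([.59,.27,.25],180)
E
```

```text
7.05 [ 0.5248 -0.314   0.2585] [[-0.4, 0.917, 0.001], [0.917, 0.4, -0.0], [-0.001, 0.0, -1.0]] [-0.63  0.03  1.73 -0.    1.38 -1.04] [-0.3 -0.6 -1.8] 0.08518953611408436 0.0
dark (288, 178, 62, 73) ((525.8184204101562, -318.3951721191406), (54.98782730102539, 49.09694290161133), 77.29988098144531)
dark (272, 0, 155, 72) ((493.8050537109375, -188.95767211914062), (101.5856704711914, 42.63587188720703), 14.367691040039062)
mv [16.94, 11.56, 0.3] [0.0, -0.02, -11.07]
mv [20.35, 11.74, 0.3] [0.0, -0.02, -11.07]
```

View pics/w3.png

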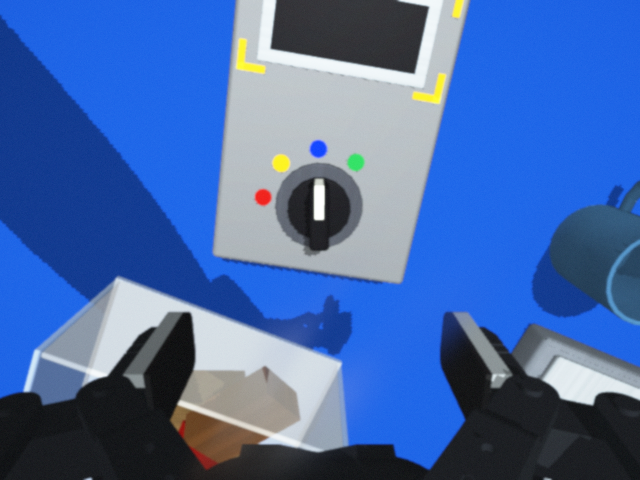

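The stripe now rests on blue: knob (318,215), stripe towards (318,149). The glass is confirmed at (494,-189) mm, 14.4°. I'll go to the offcut.

servo_tool([
  [[0.8,0.45,0,0,0,-0.4],[2.1,1.2,0,0,0,-1.3],[3.5,2.0,0,0,0,-2.3],[4.9,2.8,0,0,0,-3.3],[6.3,3.6,0,0,0,-4.3],[7.7,4.4,0,0,0,-5.3],[9.1,5.2,0,0,0,-6.3],[10.5,6.0,0,0,0,-7.3],[11.9,6.8,0,0,0,-8.3],[13.3,7.6,0,0,0,-9.3],[14.7,8.4,0,0,0,-10.3],[16.0,9.2,0,0,0,-11.07]],
])

```text
time: 8.1
ee_pos: [0.5745, 0.1467, 0.2557]
tcp_rot: [-0.002, 1.0, -0.0, -0.002]
contact_force: [2.1, 0.3, -0.2]
width: 0.0856
grasp_force: 0.0
```

```bash
python3 -c "
from h import *
show();mv([.59,.27,.25],180)"
```

```text
8.1 [0.5745 0.1467 0.2557] [[-1.0, -0.005, -0.004], [-0.005, 1.0, -0.001], [0.004, -0.001, -1.0]] [ 0.16 -0.    1.77  0.    1.38 -1.42] [ 2.1  0.3 -0.2] 0.08564946251121246 0.0
mv [-0.65, 4.93, 0.22] [-0.01, -0.04, 0.05]
```

servo_tool([
  [[-0.2,1.3,0.1,0,0,0],[-0.4,2.7,0.2,0,0,0],[-0.6,4.0,0.2,0,0,0],[-0.6,4.7,0.2,0,0,0],[-0.6,4.85,0.2,0,0,0],[-0.6,4.85,0.2,0,0,0],[-0.6,4.85,0.2,0,0,0]],
])

```text
time: 8.68
ee_pos: [0.5903, 0.2651, 0.2516]
tcp_rot: [0.0, 1.0, -0.001, -0.001]
contact_force: [0.1, 0.5, -0.3]
width: 0.0853
grasp_force: 0.0
```

```bash
python3 - <<'E'
from h import *
show(); im,K,W=grab("wrist","w4.png"); print(np.round(W[:3,3],3))
hsv=cv2.cvtColor(im,cv2.COLOR_BGR2HSV)
m=((hsv[...,2]>120)&(hsv[...,1]<70)).astype(np.uint8)*255
m=cv2.morphologyEx(m,cv2.MORPH_CLOSE,np.ones((13,13)))
for c in cv2.findContours(m,0,2)[0]:
    if cv2.contourArea(c)>1500: print("white",cv2.boundingRect(c),cv2.minAreaRect(onplane(c[:,0,:],.04,K,W)[:,:2].astype(np.float32)*1000))
E
```

```text
8.68 [0.5903 0.2651 0.2516] [[-1.0, 0.0, -0.002], [0.0, 1.0, -0.001], [0.002, -0.001, -1.0]] [ 0.34  0.12  1.65 -0.    1.38 -1.23] [ 0.1  0.5 -0.3] 0.08526047008857326 0.0
[0.514 0.266 0.378]
white (306, 173, 48, 143) ((629.782958984375, 275.97015380859375), (126.4366683959961, 38.87945556640625), 0.5247432589530945)
white (0, 0, 178, 357) ((588.8660888671875, 59.297767639160156), (167.1802978515625, 292.9417724609375), 89.43672180175781)
```

View pics/w4.png

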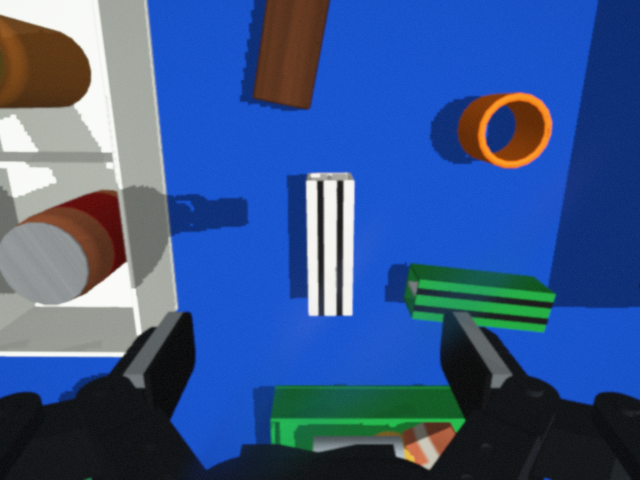

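The white offcut spans (306–354, 173–316) and is clear of the green look-alike, the batten and the pipe. Leaving out its visible end face, its centre is (633,276) mm and its yaw about 0.5°.

```bash
python3 -c "
from h import *
mv([.633,.276,.026],180.5)"
```

```text
mv [-1.72, 0.47, 9.04] [-0.01, -0.02, -0.1]
```

servo_tool([
  [[-0.5,0.15,0.4,0,0,-0.1],[-1.2,0.3,1.2,0,0,-0.1],[-1.72,0.45,2.2,0,0,-0.1],[-1.72,0.45,3.3,0,0,-0.1],[-1.72,0.45,4.4,0,0,-0.1],[-1.72,0.45,5.5,0,0,-0.1],[-1.72,0.45,6.6,0,0,-0.1],[-1.72,0.45,7.6,0,0,-0.1],[-1.72,0.45,8.4,0,0,-0.1],[-1.72,0.45,8.9,0,0,-0.1],[-1.72,0.45,9.0,0,0,-0.1],[-1.72,0.45,9.0,0,0,-0.1]],
])

```text
time: 9.73
ee_pos: [0.6336, 0.2759, 0.0276]
tcp_rot: [-0.004, 1.0, -0.0, -0.001]
contact_force: [-0.0, -0.3, 0.0]
width: 0.0853
grasp_force: 0.0
```

servo_tool([
  [[0,0,0,0,0,0],[0,0,0,0,0,0],[0,0,0,0,0,0],[0,0,0,0,0,0],[0,0,0,0,0,0],[0,0,0,0,0,0],[0,0,0,0,0,0],[0,0,0,0,0,0],[0,0,0,0,0,0],[0,0,0,0,0,0]],
], gripper=0)

```text
time: 10.57
ee_pos: [0.635, 0.2775, 0.0302]
tcp_rot: [-0.005, 1.0, 0.0, 0.001]
contact_force: [-0.6, 0.5, 6.0]
width: 0.0372
grasp_force: 63.0
```

Gripped at 37 mm width. Lifting.

servo_tool([
  [[0,0,-0.3,0,0,0],[0,0,-0.9,0,0,0],[0,0,-1.6,0,0,0],[0,0,-2.4,0,0,0],[0,0,-3.2,0,0,0],[0,0,-4.0,0,0,0],[0,0,-4.8,0,0,0],[0,0,-5.6,0,0,0],[0,0,-6.3,0,0,0],[0,0,-6.8,0,0,0],[0,0,-7,0,0,0],[0,0,-7,0,0,0]],
])

```text
time: 11.57
ee_pos: [0.6344, 0.2772, 0.2054]
tcp_rot: [-0.005, 1.0, 0.0, 0.001]
contact_force: [0.6, 0.6, -1.5]
width: 0.0368
grasp_force: 62.3
```

```bash
python3 -c "
from h import *
show();mv([.4939,-.1891,.205],194.37); im,K,W=grab('side','s1.png')"
```

```text
11.57 [0.6344 0.2772 0.2054] [[-1.0, -0.01, 0.003], [-0.01, 1.0, 0.001], [-0.003, 0.001, -1.0]] [ 0.33  0.24  1.59  0.    1.31 -1.25] [ 0.6  0.6 -1.5] 0.03683276222972344 62.33464479446411
mv [5.81, -18.6, -0.02] [0.01, 0.03, -2.3]
```

View pics/s1.png

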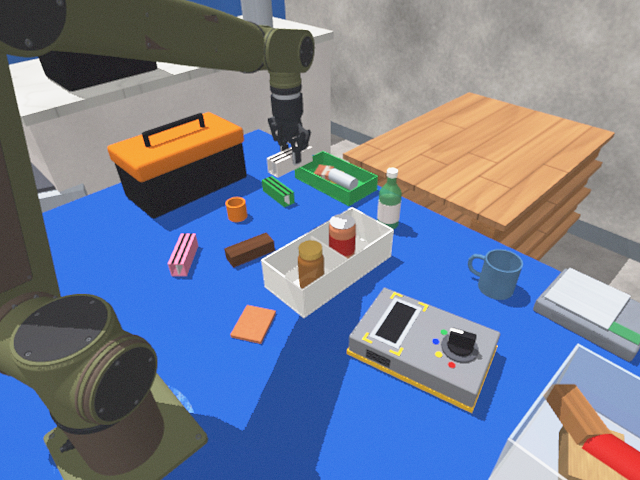

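The side view shows the offcut held at (288,160), clear of the table. I'll carry it over the crate at z≈0.2.

servo_tool([
  [[0.15,-0.5,-0.2,0,0,0],[0.5,-1.4,-0.2,0,0,0],[0.9,-2.6,-0.2,0,0,-0.2],[1.3,-3.8,-0.2,0,0,-0.4],[1.7,-5.0,-0.2,0,0,-0.6],[2.1,-6.2,-0.2,0,0,-0.8],[2.5,-7.4,-0.2,0,0,-1.0],[2.9,-8.6,-0.2,0,0,-1.2],[3.3,-9.8,-0.2,0,0,-1.4],[3.7,-11.0,-0.2,0,0,-1.6],[4.1,-12.2,-0.2,0,0,-1.8],[4.4,-13.2,-0.2,0,0,-2.0]],
])

```text
time: 12.62
ee_pos: [0.5249, -0.0561, 0.2068]
tcp_rot: [-0.11, 0.994, 0.0, -0.002]
contact_force: [0.5, -0.4, -1.3]
width: 0.0369
grasp_force: 62.3
```

```bash
python3 -c "
from h import *
show();mv([.4939,-.1891,.205],194.37)"
```

```text
12.62 [ 0.5249 -0.0561  0.2068] [[-0.976, -0.218, -0.003], [-0.218, 0.976, -0.0], [0.003, 0.001, -1.0]] [-0.21 -0.12  1.96 -0.    1.3  -2.  ] [ 0.5 -0.4 -1.3] 0.0368508114830143 62.309778928756714
mv [2.37, -4.92, 0.08] [0.01, -0.03, -0.3]
```

servo_tool([
  [[0.4,-0.9,0,0,0,-0.1],[0.9,-1.9,0,0,0,-0.2],[1.4,-2.9,0,0,0,-0.3],[1.9,-3.9,0,0,0,-0.3],[2.2,-4.6,0,0,0,-0.3],[2.35,-4.9,0.2,0,0,-0.3],[2.35,-4.9,0.8,0,0,-0.3],[2.35,-4.9,1.4,0,0,-0.3],[2.35,-4.9,1.9,0,0,-0.3],[2.35,-4.9,2.2,0,0,-0.3],[2.35,-4.9,2.3,0,0,-0.3],[2.35,-4.9,2.3,0,0,-0.3]],
])

```text
time: 13.62
ee_pos: [0.4959, -0.1858, 0.1496]
tcp_rot: [-0.125, 0.992, 0.001, -0.001]
contact_force: [0.5, -0.1, -1.6]
width: 0.037
grasp_force: 62.4
```

```bash
python3 - <<'E'
from h import *
show(); mv([.4939,-.1891,.145],194.37); im,K,W=grab("wrist"); cv2.imwrite("pics/a.png",im)
im2,K2,W2=grab("side"); cv2.imwrite("pics/w5.png",np.hstack([cv2.resize(im,(400,300)),cv2.resize(im2[220:400,310:550],(400,300))]))
E
```

```text
13.62 [ 0.4959 -0.1858  0.1496] [[-0.969, -0.249, -0.002], [-0.249, 0.969, 0.001], [0.002, 0.002, -1.0]] [-0.46 -0.06  2.01  0.    1.19 -2.28] [ 0.5 -0.1 -1.6] 0.03702146685449175 62.374184131622314
mv [0.11, -0.11, 0.18] [0.01, -0.02, 0.01]
```

View pics/w5.png

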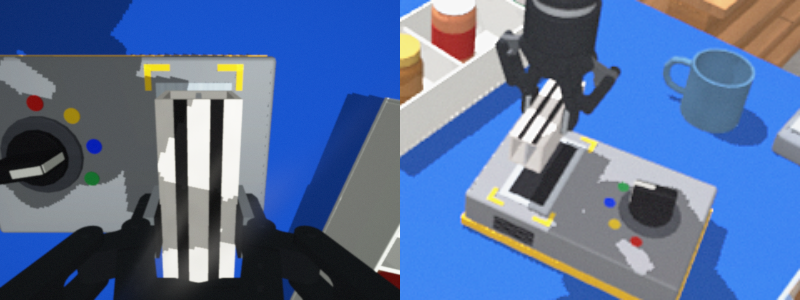

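The offcut hangs over the glass, with the near end of its top face at roughly (155–240, 98) in the half-size view. I'll enlarge that end to measure it.

```bash
python3 -c "
import cv2
im=cv2.imread('pics/a.png'); cv2.imwrite('pics/w6.png',cv2.resize(im[90:290,220:420],None,fx=3,fy=3,interpolation=2))"
```

```text
(no output)
```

View pics/w6.png

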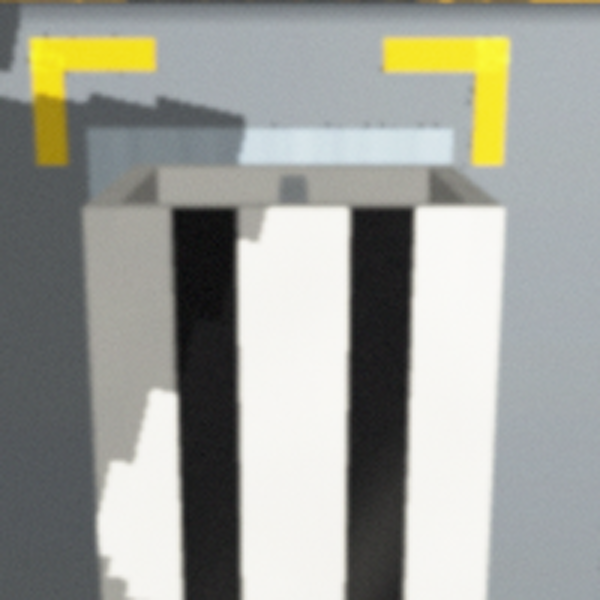

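The near end's top corners are at full-frame (247.7,159) and (388.7,158.3). Its bottom edge is at v≈145, running from about u=263 to u=374.

```bash
python3 - <<'E'
from h import *
im,K,W=grab("wrist"); s=manip.state()
P=lambda u,v,d:W[:3,3]+W[:3,:3]@(np.linalg.inv(K)@[u,v,1]*d)
y=np.radians(14.37);ex=np.array([np.cos(y),np.sin(y)]);ey=np.array([-ex[1],ex[0]]);g=np.array([.4939,-.1891])
for (a,b) in (((247.7,159),(388.7,158.3)),((263.3,145),(374,145))):
    d=K[0,0]*.038/(b[0]-a[0]); A,B=P(*a,d),P(*b,d); M=(A+B)/2; e=(B-A)[:2]
    print("near mid",np.round(M*1000,1),"edge yaw",np.degrees(np.arctan2(e[0]*-1,e[1])),"centre in window mm",np.round([((M[:2]-g)@ex+.06)*1000,((M[:2]-g)@ey)*1000],1))
print(np.round(s["ee_pos"],4), "TCP in window", ((s["ee_pos"][:2]-g)@ex, (s["ee_pos"][:2]-g)@ey))
for v in (207,): 
    for z in (.155,.16,.165): 
        M=onplane([318,158.6],z,K,W)[0]; print(z,np.round(M*1000,1),round(((M[:2]-g)@ex+.06)*1000,1))
E
```

```text
near mid [ 436.3 -200.5  162.3] edge yaw 14.654162085157814 centre in window mm [1.4 3.2]
near mid [ 435.8 -200.5  129.4] edge yaw 14.382862345265425 centre in window mm [0.9 3.4]
[ 0.4971 -0.1865  0.1517] TCP in window (np.float64(0.003713921596879866), np.float64(0.0017521669212928667))
0.155 [ 437.2 -200.3  155. ] 2.3
0.16 [ 436.6 -200.5  160. ] 1.7
0.165 [ 436.  -200.7  165. ] 1.0
```

servo_tool([
  [[0.02,-0.05,0.1,0,0,0],[0.05,-0.1,0.3,0,0,0],[0.05,-0.13,0.55,0,0,0],[0.05,-0.13,0.8,0,0,0],[0.05,-0.13,1.05,0,0,0],[0.05,-0.13,1.25,0,0,0],[0.05,-0.13,1.45,0,0,0],[0.05,-0.13,1.6,0,0,0],[0.05,-0.13,1.72,0,0,0],[0.05,-0.13,1.8,0,0,0],[0.05,-0.13,1.8,0,0,0],[0.05,-0.13,1.8,0,0,0]],
])

```text
time: 14.77
ee_pos: [0.4961, -0.1899, 0.1059]
tcp_rot: [-0.125, 0.992, -0.0, 0.0]
contact_force: [-0.4, -1.7, -1.1]
width: 0.0371
grasp_force: 62.4
```

```bash
python3 - <<'E'
from h import *
show(); im,K,W=grab("wrist"); im2,K2,W2=grab("side")
a=cv2.resize(im[120:300,220:420],(400,360),interpolation=2); b=cv2.resize(im2[270:360,340:440],(400,360),interpolation=2)
cv2.imwrite("pics/w7.png",np.hstack([a,b])); show()
E
```

```text
14.77 [ 0.4961 -0.1899  0.1059] [[-0.969, -0.248, 0.0], [-0.248, 0.969, -0.0], [-0.0, -0.0, -1.0]] [-0.47 -0.    2.04 -0.    1.11 -2.29] [-0.4 -1.7 -1.1] 0.03707370210146404 62.37466335296631
14.87 [ 0.4963 -0.19    0.1062] [[-0.969, -0.248, 0.001], [-0.248, 0.969, -0.0], [-0.001, -0.0, -1.0]] [-0.47 -0.    2.04  0.    1.11 -2.29] [-0.9 -0.5 -1.3] 0.036894064362536595 62.375407218933105
```

View pics/w7.png

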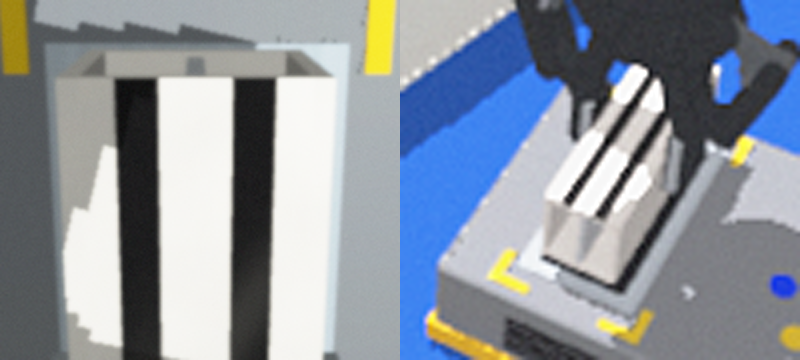

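In the wrist half the offcut (56–336) is centred between the bezel edges (47–350). The side half shows clear air below it, with bottom near corners at about full-frame (376.8,334.5) and (395,341.3). I'll get the height from those rays.

```bash
python3 - <<'E'
from h import *
im,K,W=grab("side")
y=np.radians(14.37);ex=np.array([np.cos(y),np.sin(y),0]);ey=np.array([-ex[1],ex[0],0]);g=np.array([.4939,-.1891,0])
for off in(-.062,-.060,-.058):
  for px in((376.8,334.5),(395,341.3),(376.5,320),(390,323.5)):
    d=W[:3,:3]@(np.linalg.inv(K)@[*px,1]);o=W[:3,3]; t=(off-(o-g)@ex)/(d@ex); p=o+t*d; print(off,px,"y",round((p-g)@ey*1000,1),"z",round(p[2]*1000,1))
s=manip.state(); print(s["ee_pos"])
E
```

```text
-0.062 (376.8, 334.5) y 12.3 z 75.5
-0.062 (395, 341.3) y -24.7 z 78.7
-0.062 (376.5, 320) y 15.5 z 114.2
-0.062 (390, 323.5) y -11.1 z 120.0
-0.06 (376.8, 334.5) y 13.1 z 72.9
-0.06 (395, 341.3) y -24.1 z 76.2
-0.06 (376.5, 320) y 16.3 z 111.8
-0.06 (390, 323.5) y -10.4 z 117.6
-0.058 (376.8, 334.5) y 13.9 z 70.4
-0.058 (395, 341.3) y -23.4 z 73.7
-0.058 (376.5, 320) y 17.1 z 109.5
-0.058 (390, 323.5) y -9.7 z 115.3
[ 0.49629459 -0.18997859  0.10621494]
```

servo_tool([
  [[0,0,0.04,0,0,0],[0,0,0.08,0,0,0],[0,0,0.08,0,0,0],[0,0,0.08,0,0,0],[0,0,0.08,0,0,0],[0,0,0.08,0,0,0],[0,0,0.08,0,0,0],[0,0,0.08,0,0,0]],
])

```text
time: 15.58
ee_pos: [0.4961, -0.1899, 0.1039]
tcp_rot: [-0.125, 0.992, -0.0, 0.0]
contact_force: [-0.1, -0.9, -1.5]
width: 0.0367
grasp_force: 62.4
```

```bash
python3 -c "
from h import *
show();print(manip.sign_off())"
```

```text
15.58 [ 0.4961 -0.1899  0.1039] [[-0.969, -0.248, 0.0], [-0.248, 0.969, -0.0], [-0.0, -0.0, -1.0]] [-0.47 -0.    2.04 -0.    1.1  -2.29] [-0.1 -0.9 -1.5] 0.036693999346365296 62.3755145072937
the job is handed in; nothing more can be done
None
```

I turned the selector to blue, and the white offcut is held level about 1 cm above the scanner's glass, centred and lengthwise by my measurements; I handed the job in at 15.6 s, and sign-off gave no verdict.

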